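# Call the orange rack on the analyser's loader

### The arm

A 7-joint arm with a two-finger parallel gripper is mounted at the origin on the work surface. World frame = base frame: x ahead of the robot, y to its left, z up, the work surface at z = 0. Lengths are in m, angles in degrees, forces in N, time in s.
With the tool pointing down it reaches from about 0.425 to 0.875 m from the base axis. Payload 9.9 kg.
Tool frame: the origin (TCP) lies midway between the tips of the shut fingers; the grasp point (between the pads) lies ctrl.pinch_z behind it (ctrl.pinch_z is the distance from the TCP to the grasp point, in m); z points along the fingers, y is the direction in which the jaws open and shut (so a half turn about z gives the same grasp; the last joint's range is limited). The gripper opens to 85 mm and grips with 20 to 120 N. Pads are 22 mm wide; open, the fingers measure 114 mm over their backs; the gripper's body (76 mm by 85 mm) begins 54 mm behind the grasp point. The pads swing forward as they close: fully open they stand 13 mm farther back than shut.
Start: joints at [-72.41, 32.985, 1.427, 82.34, -0.859, 64.687, -3.237], TCP at [0.257, 0.624, 0.231] pointing down, gripper open.
Joint ranges: [-157.87, 157.87], [-19.46, 123.44], [-87.15, 90], [11.01, 140.99], [-62.26, 242.26], [9.8, 113.94], [-161.44, 161.44]. Speed limits (degrees/s): [127.2, 127.2, 172.46, 172.46, 180, 180, 180].

### API

Orientations are given as [roll, pitch, yaw] about the fixed x, y, z axes, in that order (R = Rz(yaw) Ry(pitch) Rx(roll)).
In Python, from cell import ctrl, vision, ticket, finder gives the robot as it stands.
- The arm moves only by the tool move_arm, never from a script. Its argument "targets" is a list that holds one entry, the list of rows, each a list of 7 numbers: the turn, a rotation vector about the tool's x, y, z in units of 5 degrees (1.0 is 5 degrees), then the shift along the tool's x, y, z in units of 40 mm (1.0 is 40 mm), then the finger opening in mm, from 0 to 85.4. In form: [[[wx, wy, wz, tx, ty, tz, grip], ...]]. A call has 1 to 12 rows; each row is the pose to reach, as a shift and turn from the pose commanded when the call began, along the tool's axes at that moment; what a row does not reach only later rows make up. A row lasts 1/8 s, in which the tool goes at most 62.5 mm and 10.7 degrees, less where a joint would pass 70% of its speed; a pose out of reach is approached as far as the arm can. A call with a gripper value outside its range is refused whole. The fingers move at their own pace and stop on an object; "squeeze" is the grip in N (left out, the last holds). Time passes only in rows, so rows that repeat a pose let the fingers close. It gives the time, the measured TCP pose, the force and the opening at its end, in the units of the state.
- ctrl.read_state(): the state, without advancing time (a new reading comes with each control period).
- vision.capture(name): name is "scene" or "side" or "wrist"; returns a dict with "frame" (480x640x3 uint8, red, green, blue), "mtx" (3x3 intrinsics, pixels), "camera_from_world" (4x4, takes a point from world to camera coordinates). Camera axes: x right, y down, z forward; pixel columns grow to the right and rows downward; lengths in m; the calibration is good to about 2 mm. A picture is of the moment at which its call begins. There is no depth.
- ticket.finish_job(): hands the job in, once; it reports no verdict.
Trained networks look in a picture, given as the dict that the camera call returned (one of the last four; its "shot" number tells which), for a name from the list of things; names that differ only in an ending like _2 or _b are one class to them, and where a whole thing is asked for, a point or a joint stands for the part that bears it (a point fixed in the world has none). Each returns a list of dicts, best first, with "p" (0 to 1); they miss things now and then, are a little off and sometimes report something else, mostly with a low value. They report only what shows in the picture. A call takes as long as a camera call. They do not tell look-alikes from the thing itself.
- finder.regions_of(picture, thing): "pixels" (480x640 bool, what is visible of it) and "extent" ([centre column, centre row, width, height] in pixels, round what is visible of it).
- finder.pinpoint(picture, thing): "position" ([column, row] in pixels: a listed point, or the origin of a listed thing).
The state is a dict: "t": time; "joint_positions": joint angles; "joint_vel": joint speeds; "joint_torque": joint torques, N m; "tcp_pos": TCP position; "ee_rot": TCP orientation; "force": force on the tool from outside, world axes, zero at the start; "wrist_torque": the same for the moment, N m; "gripper_width": finger opening in m.
Only numpy, scipy, OpenCV 4.12 (cv2) and the standard library are available. Lean on these libraries where they do the work, as an engineer would, in place of code of your own. Each camera call takes 0.05 s, during which the arm holds its last target.

### The job

Tell the loader to run the rack with the orange caps: with the fingertips, lightly press the yellow key at the robot's end of that rack's lane until it is fully down and stays down, then press the green start key fully down and let it come up again. Leave every other key alone, do not move or lift any rack or anything else on the bench, and finish with the hand clear.

Things in the scene. Friction and masses are not known exactly. Their poses are not given: they have to be found in the camera images.
- rack_orange_mid (a point): tube rack with ORANGE caps: black block 150 (its x, along the lane) x 46 x 48 mm high holding one row of six capped clear tubes that reach 33 mm above it; loose, 0.2 to 0.4 kg, stands upright in one of the loader's three lanes. This point is the block's centre, 24 mm above the lane floor
- rack_blue_mid (a point): the same rack with BLUE caps, in another lane; this point is its block's centre; leave alone
- rack_white_mid (a point): the same rack with WHITE caps, in the remaining lane; this point is its block's centre; leave alone
- loader: rack loader, fixed to the bench: white base plate 280 x 280 x 15 mm with three side-by-side lanes along its x, 80 mm apart, split by low rails, and a grey key strip 56 mm wide across its robot-side (-x) edge, top 41 mm above the bench. Origin: centre of its underside; x along the lanes away from the robot. Each lane has one round yellow key at its robot end, 145 mm from the lane's middle, joined to it by a short black stripe on the base
- bay0 (a point): middle of the first lane (loader y = -80 mm, the robot's right), on the lane floor, 15 mm above the bench; the rack in this lane stands within 8 mm of it
- bay_key0_top (a point): centre of the top face of the round yellow key of the first lane (loader y = -80 mm, the robot's right); key 32 mm across, its top 53 mm above the bench when up; it moves down with the key
- bay_key0 (a joint): travel of that key: 0 m up, 0.006 m fully down; it moves straight down under about 2.5 N and latches: it stays wherever it is left
- bay1 (a point): middle of the middle lane (loader y = 0), on the lane floor, 15 mm above the bench; the rack in this lane stands within 8 mm of it
- bay_key1_top (a point): centre of the top face of the round yellow key of the middle lane (loader y = 0); key 32 mm across, its top 53 mm above the bench when up; it moves down with the key
- bay_key1 (a joint): travel of that key: 0 m up, 0.006 m fully down; it moves straight down under about 2.5 N and latches: it stays wherever it is left
- bay2 (a point): middle of the last lane (loader y = +80 mm, the robot's left), on the lane floor, 15 mm above the bench; the rack in this lane stands within 8 mm of it
- bay_key2_top (a point): centre of the top face of the round yellow key of the last lane (loader y = +80 mm, the robot's left); key 32 mm across, its top 53 mm above the bench when up; it moves down with the key
- bay_key2 (a joint): travel of that key: 0 m up, 0.006 m fully down; it moves straight down under about 2.5 N and latches: it stays wherever it is left
- start_top (a point): centre of the top face of the round green START key, 32 mm across, top 48 mm above the bench when up, on its own fixed white switch box 52 x 52 x 36 mm beside the loader
- start_key (a joint): travel of the start key: 0 m up, 0.006 m fully down; sprung: moves from about 1.5 N, fully down at 4.5 N, and rises again when released
- stop_top (a point): centre of the top face of the round red STOP key, 32 mm across, top 48 mm above the bench when up, on its own fixed white switch box 52 x 52 x 36 mm beside the loader; leave alone
- stop_key (a joint): travel of the stop key: 0 m up, 0.006 m fully down; sprung: moves from about 1.5 N, fully down at 4.5 N, and rises again when released
- pause_top (a point): centre of the top face of the round blue PAUSE key, 32 mm across, top 48 mm above the bench when up, on its own fixed white switch box 52 x 52 x 36 mm beside the loader; leave alone
- pause_key (a joint): travel of the pause key: 0 m up, 0.006 m fully down; sprung: moves from about 1.5 N, fully down at 4.5 N, and rises again when released
- bottle: loose amber bottle, 60 mm across, 135 mm tall, standing; origin at the centre of its underside; leave alone
- jar: loose clear jar with white cap, 68 mm across, 85 mm tall, standing; origin at the centre of its underside; leave alone
- beaker: loose glass beaker, 72 mm across the rim, 90 mm tall, standing; origin at the centre of its underside; leave alone
- pipette: loose white pipette with grey tip cone and blue plunger button lying on the bench along its own y, 232 mm long, 24 mm thick, with a finger rest 34 mm out to its +x side, reaching 122 mm to its -y and 110 mm to its +y side; origin on its underside; leave alone
Mind the look-alikes: they are no part of the job. Leave any pink or purple look-alike of the part that bears rack_blue_mid alone.

How it is judged:
By the outcome, as a careful person would: the job done as asked, in the order asked, and still so for the second after the job is handed in, with the robot touching nothing.
It also fails if it takes over 38 s, if anything falls off the work surface, if the arm or the gripper's body presses on something with over 40 N, if the wrist force passes 120 N, or if a joint passes its speed limit or range.

## Working session

There is one attempt and no reset: what is moved stays moved. The work goes in short steps, Python scripts to look and compute and a tool call to move; the robot and the scene stay as the last step left them, time stands still between calls to the robot, and variables do not carry over. Pictures are saved under pics/ and viewed, and the job is handed in when it is done.

Besides the shell and the picture viewer there is one more tool, called as name([rows], argument=value, ...), one row to a line, values as JSON. move_arm: Moves the arm, as the interface text tells. Its arguments: {"type":"object","properties":{"targets":{"type":"array","items":{"type":"array","items":{"type":"array","items":{"type":"number"}}}},"squeeze":{"type":"number"}},"required":["targets"]}

```bash
mkdir -p pics; ls; python3 - <<'E'
from cell import ctrl, vision, ticket, finder
import cv2
print(ctrl.read_state(), ctrl.pinch_z)
for n in ["scene","side","wrist"]:
    p=vision.capture(n); cv2.imwrite(f"pics/{n}0.png",p["frame"][:,:,::-1])
    print(n,p["mtx"].tolist(),p["camera_from_world"].tolist())
E
```

```text
pics
{'t': 0.0, 'joint_positions': array([-72.41022139,  33.03073993,   1.42241161,  82.3855826 ,
        -0.86047612,  64.68787992,  -3.23628306]), 'joint_vel': array([ 0.00744825,  0.0471074 ,  0.043758  , -0.08285418,  0.07774103,
        0.02933875,  0.11634019]), 'joint_torque': array([ 6.52661092e-04, -7.65748143e+01,  2.25018740e+00, -2.85960424e+01,
        1.50911784e-02,  1.27983524e-02,  2.47466090e-06]), 'tcp_pos': array([0.25693249, 0.6236965 , 0.23047002]), 'ee_rot': array([-1.79906396e+02,  3.31840501e-03,  1.57612162e+02]), 'force': array([ 0.08306268,  0.50693582, -0.03809817]), 'wrist_torque': array([-0.00784472, -0.01897075,  0.02925624]), 'gripper_width': 0.08513202310160788} 0.0187
scene [[606.015522268453, 0.0, 313.2214367157176], [0.0, 606.015522268453, 238.3747836348335], [0.0, 0.0, 1.0]] [[0.002880329247049214, 0.999962062928174, 0.00822048708162734, -0.024054657773247036], [0.5463531221587714, 0.005311495683280138, -0.8375380910268913, -0.216765708179845], [-0.8375499803658235, 0.0069036742418154984, -0.5463170962647715, 1.9105060152882043], [0.0, 0.0, 0.0, 1.0]]
side [[434.3197796457102, 0.0, 316.2837504723657], [0.0, 434.3197796457102, 243.4112509754944], [0.0, 0.0, 1.0]] [[0.9995544098676219, -0.029681819196306584, -0.0031577402344024168, -0.4789660171554074], [-0.018186979141227074, -0.5217188299119156, -0.8529236169230271, 0.064842411306239], [0.023668872045510936, 0.8526009923314303, -0.5220261797760278, 1.0957564393678891], [0.0, 0.0, 0.0, 1.0]]
wrist [[411.9952393142933, 0.0, 323.13902292932727], [0.0, 411.9952393142933, 237.18874851685328], [0.0, 0.0, 1.0]] [[0.38078063356777675, 0.9246639879894668, -0.001618151766459962, -0.6738243258939219], [0.8934540336567298, -0.36747627745523115, 0.2582655130871458, -0.03417449369622731], [0.23821418690380955, -0.0997882499248427, -0.9660726195968372, 0.3785709866679637], [0.0, 0.0, 0.0, 1.0]]
```

View pics/scene0.png

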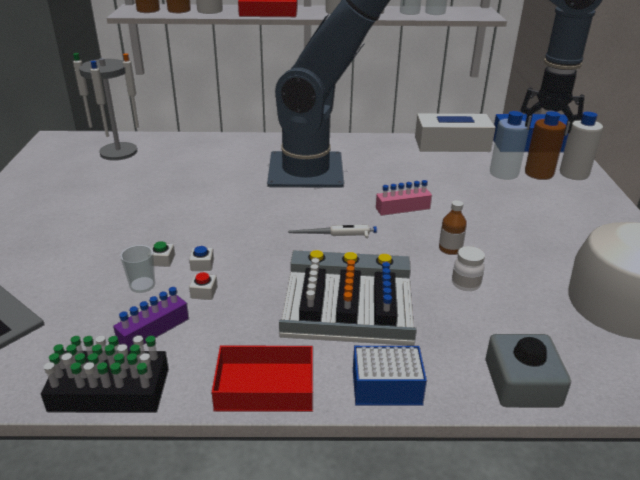

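View pics/side0.png

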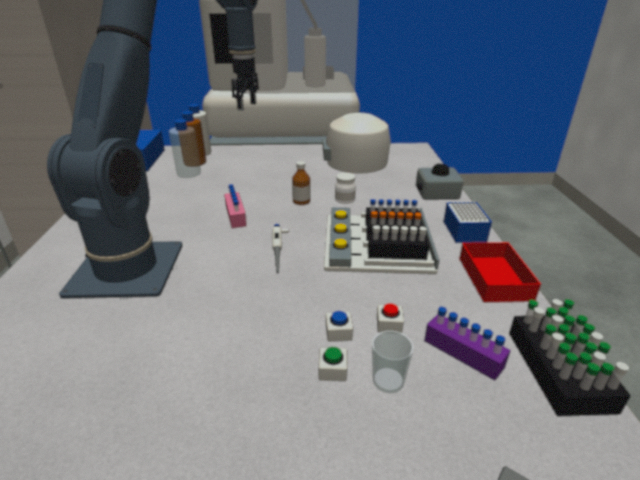

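View pics/wrist0.png

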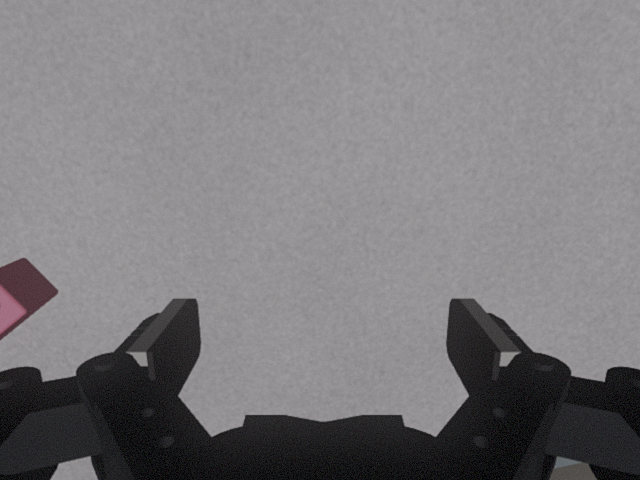

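The orange caps are in the middle lane: scene (350,285), with its yellow key at (350,258). The green key is at (161,246), with the beaker close by at (139,268). Next I'll localize these from both views.

```bash
cat > h.py <<'E'
from cell import ctrl, vision, ticket, finder
import cv2, numpy as np
def proj(p,X):
    c=p["camera_from_world"]@np.append(X,1); q=p["mtx"]@c[:3]; return q[:2]/q[2]
def atz(p,uv,z):
    T=p["camera_from_world"];R=T[:3,:3];C=-R.T@T[:3,3]
    d=R.T@np.linalg.solve(p["mtx"],np.array([uv[0],uv[1],1.0])); return C+d*(z-C[2])/d[2]
def tri(ps,uvs):
    A=[]
    for p,uv in zip(ps,uvs):
        P=p["mtx"]@p["camera_from_world"][:3]
        A+= [uv[0]*P[2]-P[0],uv[1]*P[2]-P[1]]
    X=np.linalg.svd(np.array(A))[2][-1]; return X[:3]/X[3]
E
python3 - <<'E'
from h import *
np.set_printoptions(precision=4,suppress=True)
a=vision.capture("scene");b=vision.capture("side")
for n,z in [("bay_key0_top",.053),("bay_key1_top",.053),("bay_key2_top",.053),("start_top",.048),("stop_top",.048),("pause_top",.048),("rack_orange_mid",.039),("bay0",.015),("bay1",.015),("bay2",.015),("loader",0),("beaker",0),("bottle",0),("jar",0),("pipette",0)]:
    for nm,p in (("sc",a),("sd",b)):
        print(n,nm,[(np.round(r["position"],1),round(float(r["p"]),2),atz(p,r["position"],z)[:2]) for r in finder.pinpoint(p,n)[:3]])
# colour blobs
def blobs(p,lo,hi):
    h=cv2.cvtColor(p["frame"],cv2.COLOR_RGB2HSV); m=cv2.inRange(h,lo,hi)
    n,l,s,c=cv2.connectedComponentsWithStats(m)
    return [(np.round(c[i],1),s[i,4]) for i in range(1,n) if s[i,4]>30]
for nm,p in (("sc",a),("sd",b)):
    for col,lo,hi,z in (("yel",(22,150,100),(35,255,255),.053),("grn",(50,120,50),(80,255,255),.048)):
        print(nm,col,[(c,s,atz(p,c,z-.004)[:2]) for c,s in blobs(p,lo,hi)][:5 if col=="yel" else 40])
E
```

```text
bay_key0_top sc [(array([320.2, 254.8]), 0.47, array([0.5482, 0.0384])), (array([387. , 254.8]), 0.22, array([0.5468, 0.1955]))]
bay_key0_top sd [(array([395.4, 230.1]), 0.51, array([0.692 , 0.0813])), (array([338.3, 238.8]), 0.45, array([0.5372, 0.0416]))]
bay_key1_top sc [(array([348.7, 253.7]), 0.53, array([0.543 , 0.1056]))]
bay_key1_top sd [(array([341.9, 228.9]), 0.54, array([0.5506, 0.0927]))]
bay_key2_top sc [(array([386.7, 255.7]), 0.6, array([0.5505, 0.1944]))]
bay_key2_top sd [(array([339.8, 210.2]), 0.39, array([0.5532, 0.2021]))]
start_top sc [(array([310.1, 303.8]), 0.63, array([0.7229, 0.015 ])), (array([161.4, 247.4]), 0.58, array([ 0.5132, -0.3416]))]
start_top sd [(array([334.1, 353.5]), 0.8, array([ 0.501 , -0.3519])), (array([337.4, 212.7]), 0.19, array([0.546 , 0.1963]))]
stop_top sc [(array([203.7, 277.7]), 0.64, array([ 0.6331, -0.2226]))]
stop_top sd [(array([389.8, 309.7]), 0.72, array([ 0.6223, -0.2348])), (array([394.2, 256.2]), 0.35, array([ 0.6676, -0.037 ])), (array([279.1, 248.9]), 0.17, array([0.3866, 0.0061]))]
pause_top sc [(array([199.6, 249.7]), 0.
[... 2719 characters left out ...]
array([ 0.8949, -0.347 ])), (array([101.8, 367.4]), np.int32(82), array([ 0.9062, -0.3714])), (array([141.3, 367.7]), np.int32(81), array([ 0.9066, -0.2981]))]
sd yel [(array([340.6, 213.5]), np.int32(56), array([0.5547, 0.1891])), (array([340.1, 227.2]), np.int32(70), array([0.5471, 0.1093])), (array([340.2, 242.6]), np.int32(80), array([0.5412, 0.0293]))]
sd grn [(array([532.4, 303.3]), np.int32(43), array([ 0.9245, -0.2197])), (array([580.9, 342. ]), np.int32(1377), array([ 0.9636, -0.334 ])), (array([550.5, 311.3]), np.int32(56), array([ 0.9497, -0.2461])), (array([550.1, 328.6]), np.int32(73), array([ 0.924 , -0.2964])), (array([332.8, 354.9]), np.int32(199), array([ 0.4988, -0.3513]))]
```

```bash
cat >> h.py <<'E'
from scipy.spatial.transform import Rotation as Ro
def need(x,yaw=180):
    s=ctrl.read_state(); R=Ro.from_euler("xyz",s["ee_rot"],degrees=True)
    T=Ro.from_euler("xyz",[180,0,yaw],degrees=True)
    w=(R.inv()*T).as_rotvec(degrees=True)/5
    d=R.inv().apply(np.array(x)-s["tcp_pos"])/.04
    print("t",s["t"],"pos",s["tcp_pos"].round(4),"rot",s["ee_rot"].round(2),"f",s["force"].round(2),"g",s["gripper_width"]); print("need",w.round(3),d.round(3))
E
python3 - <<'E'
from h import *
need([.546,.109,.23]); need([.546,.109,.11])
p=vision.capture("wrist");T=p["camera_from_world"]; print(-T[:3,:3].T@T[:3,3])
E
```

```text
t 1.75 pos [0.2571 0.6241 0.2313] rot [-180.      0.    157.61] f [-0.52  0.31  0.58] g 0.08551474739128136
need [-0.     0.    -4.479] [-11.583  -9.155   0.033]
t 1.75 pos [0.2571 0.6241 0.2313] rot [-180.      0.    157.61] f [-0.52  0.31  0.58] g 0.08551474739128136
need [-0.     0.    -4.479] [-11.583  -9.155   3.033]
[0.19702247 0.64845909 0.37422325]
```

move_arm([
  [[0, 0, -1, -2, -1.6, 0, 0], [0, 0, -2, -4, -3.2, 0, 0], [0, 0, -3, -6, -4.7, 0, 0], [0, 0, -4, -8, -6.3, 0, 0], [0, 0, -4.48, -10, -7.9, 0.3, 0], [0, 0, -4.48, -11.58, -9.15, 1, 0], [0, 0, -4.48, -11.58, -9.15, 1.8, 0], [0, 0, -4.48, -11.58, -9.15, 2.5, 0], [0, 0, -4.48, -11.58, -9.15, 2.5, 0], [0, 0, -4.48, -11.58, -9.15, 2.5, 0], [0, 0, -4.48, -11.58, -9.15, 2.5, 0], [0, 0, -4.48, -11.58, -9.15, 2.5, 0]],
], squeeze=20)

```text
t: 3.3
tcp_pos: [0.5459, 0.1098, 0.1314]
ee_rot: [180.0, -0.0, -180.0]
force: [-1.6, -0.2, 0.0]
gripper_width: -0.0002
```

```bash
python3 - <<'E'
from h import *
need([.546,.109,.058])
for n in ("wrist","side","scene"):
    p=vision.capture(n); f=p["frame"][:,:,::-1].copy()
    if n!="wrist": f=cv2.resize(f[150:330,220:460],None,fx=3,fy=3)
    cv2.imwrite(f"pics/{n}1.png",f)
    if n=="wrist":
        h=cv2.cvtColor(p["frame"],cv2.COLOR_RGB2HSV); m=cv2.inRange(h,(22,150,100),(35,255,255))
        k,l,s,c=cv2.connectedComponentsWithStats(m)
        print([(c[i].round(1),s[i].tolist(),atz(p,c[i],.053).round(4)) for i in range(1,k) if s[i,4]>60])
E
```

```text
t 3.3 pos [0.5459 0.1098 0.1314] rot [ 1.7997e+02 -1.0000e-02 -1.7999e+02] f [-1.64 -0.16  0.03] g -0.00024388597781259083
need [ 0.006 -0.002  0.002] [-0.003 -0.022  1.835]
[]
```

View pics/wrist1.png

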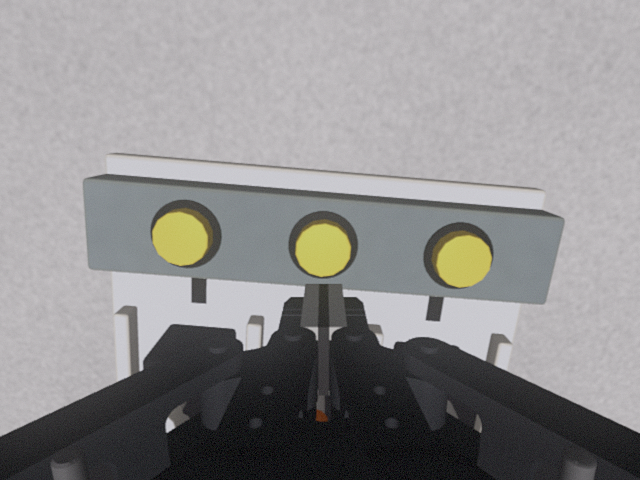

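View pics/side1.png

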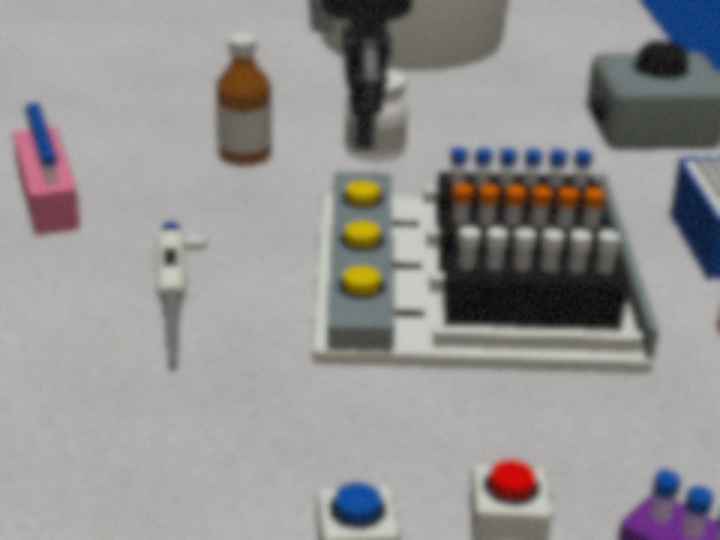

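View pics/scene1.png

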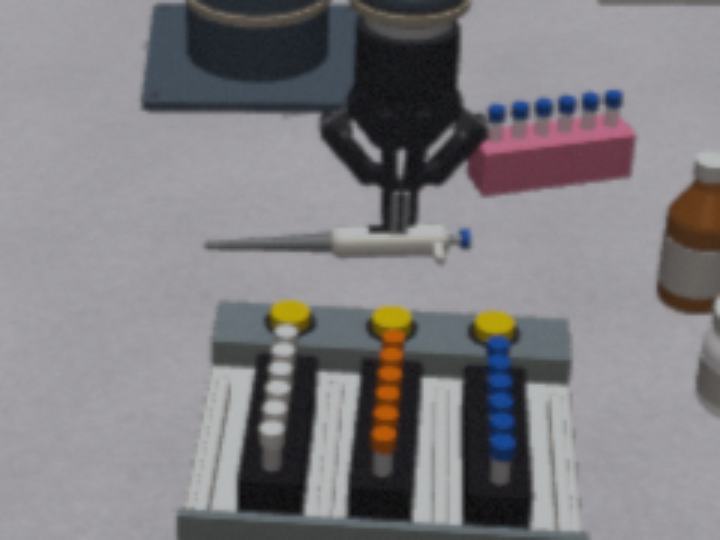

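The wrist view shows the three yellow keys at (180,238), (323,250) and (462,260). The middle one lines up with the fingers at column 323. I'll check its position numerically.

```bash
python3 - <<'E'
from h import *
p=vision.capture("wrist")
h=cv2.cvtColor(p["frame"],cv2.COLOR_RGB2HSV); print(h[250,323]); m=cv2.inRange(h,(22,120,165),(40,255,255))
k,l,s,c=cv2.connectedComponentsWithStats(m)
print([(c[i].round(1),s[i].tolist(),atz(p,c[i],.053).round(4)) for i in range(1,k) if s[i,4]>60])
E
```

```text
[ 29 127 201]
[(array([177.8, 237.6]), [151, 211, 55, 54, 2277], array([0.5406, 0.0294, 0.053 ])), (array([320.5, 249.5]), [294, 224, 55, 52, 2221], array([0.5473, 0.1089, 0.053 ])), (array([460.9, 260.9]), [434, 235, 55, 52, 2169], array([0.5538, 0.1884, 0.053 ]))]
```

move_arm([
  [[0, 0, 0, -0.03, -0.02, 0.8, 0], [0, 0, 0, -0.03, -0.02, 1.5, 0], [0, 0, 0, -0.03, -0.02, 1.85, 0], [0, 0, 0, -0.03, -0.02, 1.85, 0], [0, 0, 0, -0.03, -0.02, 1.85, 0]],
])

```text
t: 4.12
tcp_pos: [0.5477, 0.1088, 0.0582]
ee_rot: [180.0, 0.1, -180.0]
force: [-0.1, -1.1, 0.7]
gripper_width: 0.0002
```

```bash
python3 - <<'E'
from h import *
need([.547,.109,.047])
E
```

```text
t 4.125 pos [0.5477 0.1088 0.0582] rot [ 1.7998e+02  7.0000e-02 -1.7998e+02] f [-0.06 -1.05  0.67] g 0.00020470792859247393
need [0.004 0.015 0.004] [0.019 0.005 0.28 ]
```

Step down slowly, to z≈0.0477.

move_arm([
  [[0, 0, 0, 0, 0, 0.08, 0], [0, 0, 0, 0, 0, 0.13, 0], [0, 0, 0, 0, 0, 0.17, 0], [0, 0, 0, 0, 0, 0.2, 0], [0, 0, 0, 0, 0, 0.23, 0], [0, 0, 0, 0, 0, 0.26, 0], [0, 0, 0, 0, 0, 0.26, 0], [0, 0, 0, 0, 0, 0.26, 0]],
])

```text
t: 5.12
tcp_pos: [0.5475, 0.1086, 0.0471]
ee_rot: [180.0, 0.0, -180.0]
force: [0.2, 0.1, 5.0]
gripper_width: 0.0002
```

move_arm([
  [[0, 0, 0, 0, 0, 0.02, 0], [0, 0, 0, 0, 0, 0.03, 0], [0, 0, 0, 0, 0, 0.03, 0]],
])

```text
t: 5.5
tcp_pos: [0.5476, 0.1085, 0.047]
ee_rot: [180.0, 0.1, -180.0]
force: [-2.6, -1.0, 19.3]
gripper_width: 0.0002
```

Force rose sharply with no further travel, so the key is on its stop. I'll retreat and check.

move_arm([
  [[0, 0, 0, 0, 0, -0.15, 0], [0, 0, 0, 0, 0, -0.9, 0], [0, 0, 0, 0, 0, -1.9, 0], [0, 0, 0, 0.1, -1, -2.4, 0], [0, 0, 0, 0.3, -2.4, -2.4, 0], [0, 0, 0, 0.4, -3.8, -2.4, 0], [0, 0, 0, 0.6, -5.2, -2.4, 0], [0, 0, 0, 0.7, -6.6, -2.4, 0], [0, 0, 0, 0.9, -8, -2.4, 0], [0, 0, 0, 1, -9.4, -2.4, 0], [0, 0, 0, 1.15, -10.7, -2.4, 0], [0, 0, 0, 1.15, -11.46, -2.4, 0]],
])

```text
t: 7.0
tcp_pos: [0.4993, -0.3531, 0.1412]
ee_rot: [-180.0, -0.1, 179.8]
force: [0.0, 0.5, 0.5]
gripper_width: 0.0002
```

move_arm([
  [[0, 0, 0, 0, 0, 0, 0], [0, 0, 0, 0, 0, 0, 0], [0, 0, 0, 0, 0, 0, 0]],
])

```text
t: 7.38
tcp_pos: [0.5016, -0.3484, 0.1416]
ee_rot: [179.9, -0.0, -179.9]
force: [0.6, -0.2, -0.1]
gripper_width: 0.0005
```

```bash
python3 - <<'E'
from h import *
need([.500,-.350,.052])
for n in ("wrist","side","scene"):
    p=vision.capture(n); f=p["frame"][:,:,::-1].copy()
    if n=="wrist":
        h=cv2.cvtColor(p["frame"],cv2.COLOR_RGB2HSV); m=cv2.inRange(h,(50,100,90),(80,255,255))
        k,l,s,c=cv2.connectedComponentsWithStats(m)
        print([(c[i].round(1),s[i].tolist(),atz(p,c[i],.048).round(4)) for i in range(1,k) if s[i,4]>60])
    if n=="side": f=cv2.resize(f[190:400,300:500],None,fx=2.8,fy=2.8)
    if n=="scene": f=cv2.resize(f[200:350,100:420],None,fx=2.4,fy=2.4)
    cv2.imwrite(f"pics/{n}2.png",f)
E
```

```text
t 7.375 pos [ 0.5016 -0.3484  0.1416] rot [ 1.7995e+02 -2.0000e-02 -1.7988e+02] f [ 0.63 -0.16 -0.12] g 0.0004870745697130692
need [ 0.01  -0.004  0.024] [ 0.038 -0.043  2.24 ]
[(array([324.3, 240.2]), [298, 213, 52, 48, 1315], array([ 0.5016, -0.3481,  0.048 ]))]
```

View pics/wrist2.png

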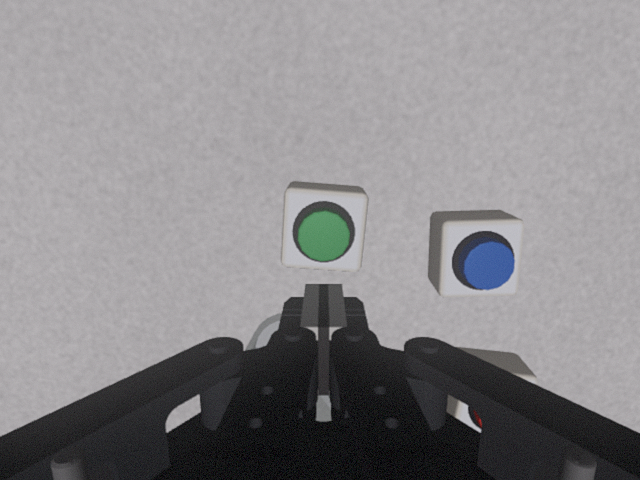

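View pics/side2.png

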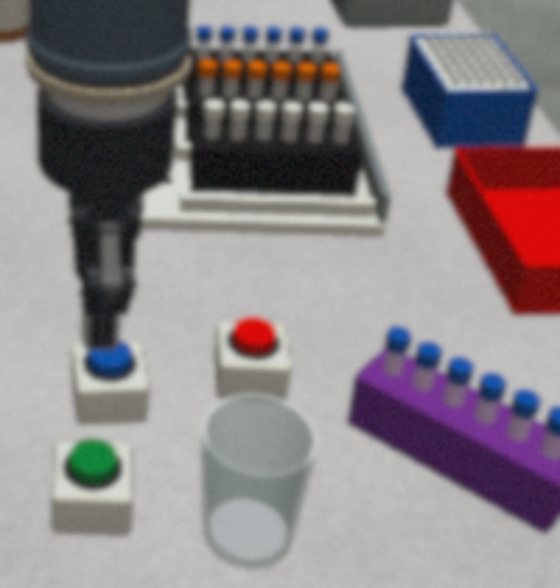

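View pics/scene2.png

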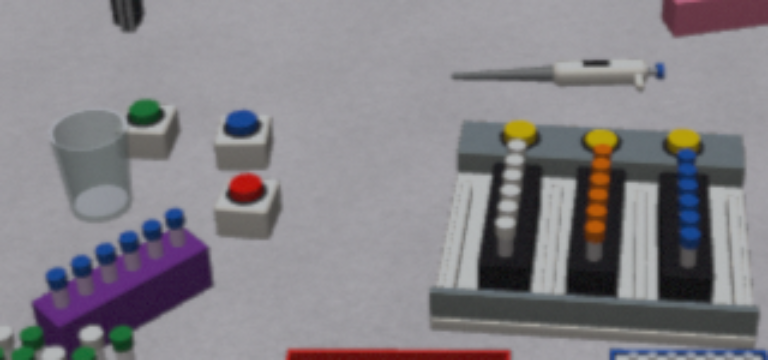

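Before pressing start, I'll check the depth of the middle key against its neighbours.

```bash
python3 - <<'E'
from h import *
p=vision.capture("scene")
print("scene 6mm shift",proj(p,[.547,.109,.047])-proj(p,[.547,.109,.053]))
h=cv2.cvtColor(p["frame"],cv2.COLOR_RGB2HSV); m=cv2.inRange(h,(22,150,100),(35,255,255))
k,l,s,c=cv2.connectedComponentsWithStats(m)
print([(c[i].round(1),s[i].tolist()) for i in range(1,k) if s[i,4]>30])
f=p["frame"][235:275,295:410,::-1]; cv2.imwrite("pics/keys.png",cv2.resize(f,None,fx=6,fy=6,interpolation=cv2.INTER_CUBIC))
E
```

```text
scene 6mm shift [-0.10590548  2.09603936]
[(array([316.2, 253.8]), [310, 250, 13, 9, 80]), (array([350. , 257.1]), [344, 254, 13, 7, 73]), (array([384.4, 257.5]), [378, 254, 13, 8, 84])]
```

View pics/keys.png

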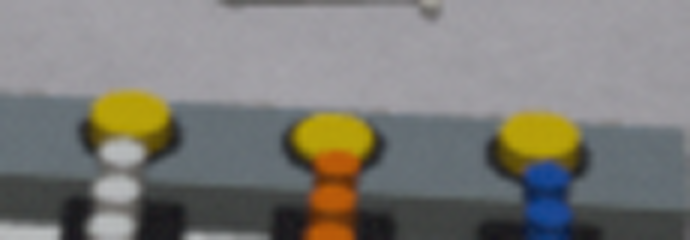

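The middle key is fully down (top edge shifted 2 px, about 6 mm). Now the start key, which lies right under the tool.

move_arm([
  [[0, 0, 0, 0, 0, 0.8, 0], [0, 0, 0, 0, 0, 1.6, 0], [0, 0, 0, 0, 0, 2.1, 0], [0, 0, 0, 0, 0, 2.2, 0], [0, 0, 0, 0, 0, 2.2, 0], [0, 0, 0, 0, 0, 2.2, 0]],
])

```text
t: 8.32
tcp_pos: [0.5018, -0.3503, 0.0547]
ee_rot: [-179.9, 0.1, -180.0]
force: [0.2, 0.0, -1.1]
gripper_width: -0.0002
```

move_arm([
  [[0, 0, 0, 0, 0.03, 0.1, 0], [0, 0, 0, 0, 0.03, 0.17, 0], [0, 0, 0, 0, 0.03, 0.22, 0], [0, 0, 0, 0, 0.03, 0.26, 0], [0, 0, 0, 0, 0.03, 0.29, 0], [0, 0, 0, 0, 0.03, 0.31, 0], [0, 0, 0, 0, 0.03, 0.31, 0]],
])

```text
t: 9.2
tcp_pos: [0.5015, -0.3487, 0.0421]
ee_rot: [-180.0, 0.0, -180.0]
force: [-1.0, 2.6, 11.3]
gripper_width: -0.0
```

move_arm([
  [[0, 0, 0, 0, 0, 0.015, 0], [0, 0, 0, 0, 0, 0.015, 0], [0, 0, 0, 0, 0, 0.015, 0]],
])

```text
t: 9.57
tcp_pos: [0.5015, -0.3487, 0.042]
ee_rot: [-180.0, 0.1, -180.0]
force: [-2.3, 2.9, 16.3]
gripper_width: 0.0004
```

On the stop (16 N, no more travel). Retreating straight up.

move_arm([
  [[0, 0, 0, 0, 0, -0.15, 0], [0, 0, 0, 0, 0, -0.6, 0], [0, 0, 0, 0, 0, -1.6, 0], [0, 0, 0, 0, 0, -2.8, 0], [0, 0, 0, 0, 0, -4, 0], [0, 0, 0, 1, 0, -4.5, 0], [0, 0, 0, 1, 0, -4.5, 0], [0, 0, 0, 1, 0, -4.5, 0], [0, 0, 0, 1, 0, -4.5, 0]],
])

```text
t: 10.7
tcp_pos: [0.4617, -0.3483, 0.2202]
ee_rot: [180.0, -0.0, -179.9]
force: [-0.7, 1.0, -0.5]
gripper_width: 0.0003
```

```bash
python3 - <<'E'
from h import *
print({k:v for k,v in ctrl.read_state().items() if k in("t","tcp_pos","force")})
a=vision.capture("scene");b=vision.capture("side")
for nm,p in (("scene",a),("side",b)):
    h=cv2.cvtColor(p["frame"],cv2.COLOR_RGB2HSV)
    for lo,hi in (((22,150,100),(35,255,255)),((50,120,50),(80,255,255))):
        m=cv2.inRange(h,lo,hi)
        k,l,s,c=cv2.connectedComponentsWithStats(m)
        print(nm,[(c[i].round(1),s[i,4]) for i in range(1,k) if s[i,4]>30 and (150<c[i][0]<400)])
    o=cv2.imread(f"pics/{nm}0.png")[:,:,::-1]
    d=(np.abs(o.astype(int)-p["frame"]).max(2)>40).astype(np.uint8); k,l,s,c=cv2.connectedComponentsWithStats(d)
    print(nm,"diff",[s[i].tolist() for i in range(1,k) if s[i,4]>6])
cv2.imwrite("pics/scene3.png",a["frame"][:,:,::-1])
E
```

```text
{'t': 10.7, 'tcp_pos': array([ 0.46168952, -0.34833278,  0.22015753]), 'force': array([-0.65104446,  1.0461684 , -0.47085788])}
scene [(array([316.2, 253.8]), np.int32(80)), (array([349.9, 257. ]), np.int32(74)), (array([384.4, 257.5]), np.int32(84))]
scene [(array([159.7, 246.2]), np.int32(94)), (array([150.1, 340.3]), np.int32(73))]
scene diff [[93, 0, 84, 175, 7113], [253, 0, 60, 123, 3140], [313, 0, 77, 80, 3216], [548, 0, 54, 66, 2107], [521, 70, 63, 65, 1750], [306, 82, 3, 4, 7], [330, 82, 8, 46, 166], [324, 105, 5, 7, 24], [289, 108, 16, 8, 78], [344, 252, 13, 4, 31], [344, 257, 6, 4, 11], [352, 258, 5, 3, 10]]
side [(array([340.5, 213.8]), np.int32(61)), (array([340.2, 228.8]), np.int32(65)), (array([340.2, 242.9]), np.int32(87))]
side [(array([332.9, 354.9]), np.int32(203))]
side diff [[62, 0, 64, 63, 1383], [131, 0, 26, 149, 2116], [216, 0, 13, 13, 83], [253, 0, 112, 277, 16124], [237, 31, 16, 20, 162], [58, 50, 24, 85, 1006], [230, 50, 8, 9, 39], [231, 58, 28, 52, 1023], [110, 69, 6, 5, 12], [57, 139, 5, 5, 12], [91, 138, 27, 19, 125], [132, 153, 5, 7, 17], [54, 159, 3, 6, 8], [61, 158, 13, 12, 53], [48, 169, 22, 49, 148], [108, 191, 29, 16, 230], [75, 197, 25, 11, 140], [144, 209, 5, 6, 19], [73, 220, 6, 6, 21], [335, 223, 11, 5, 28], [335, 228, 11, 4, 29]]
```

View pics/scene3.png

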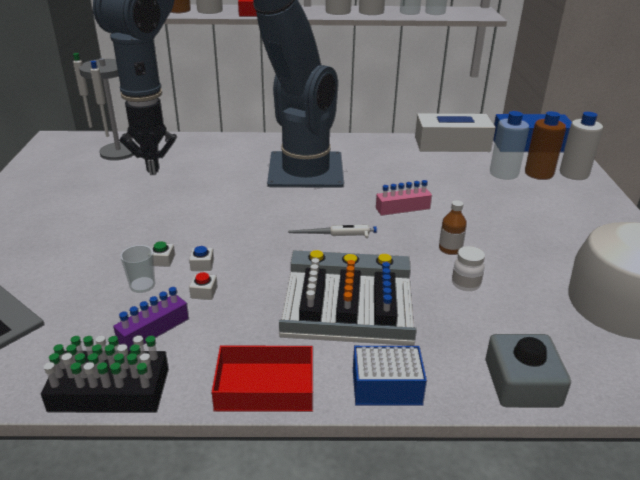

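Away from the arm, the middle yellow key at (350,257) is the only thing that has changed. The green key is back up at (160,246), and the hand is clear.

```bash
python3 -c "
from cell import ticket
print(ticket.finish_job())"
```

```text
the job is handed in; nothing more can be done
None
```

The loader has been told to run the orange-cap rack, which stands in the middle lane. I handed the job in at about 10.8 s; no verdict is reported.

- **Yellow key (middle lane):** I pressed it with the shut fingertips until it met its stop. The wrist force rose to about 19 N with no further travel. It stayed down: about 6 mm lower in the scene view, and the same in the final pictures.
- **Green start key:** I pressed it after the yellow key, down to its stop, at about 16 N with the tip at z = 0.042. It came up again; its position in both views matches the start.
- **Everything else:** comparing the final pictures with the first ones showed no change apart from the middle yellow key and the arm. The hand finished at z = 0.22 m, clear of everything, with the wrist force near zero.

No check failed. Some early finder detections were wrong, so I took the key positions from key-colour detection in the pictures instead; the camera views agreed to about 3 mm.

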